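# Zero, set and lock the click dial of a length stop

### The arm

A 6-joint arm with a two-finger parallel gripper is mounted at the origin on the work surface; the furniture and walls round the work are solid. World frame = base frame: x ahead of the robot, y to its left, z up, the work surface at z = 0. Lengths are in mm, angles in rad, forces in N, time in s.
With the tool pointing down it reaches from about 350 to 775 mm from the base axis. Payload 7.3 kg.
Tool frame: the origin (TCP) lies midway between the tips of the shut fingers; the grasp point (between the pads) lies 19 mm behind it; z points along the fingers, y is the line along which they close (so a half turn about z gives the same grasp; the last joint's range is limited). The gripper opens to 92 mm and grips with 3 to 60 N. Pads are 19 mm wide; open, the fingers measure 130 mm over their backs; the gripper's body (75 mm by 190 mm) begins 47 mm behind the grasp point.
Start: joints at [1.142, 0.342, 1.524, -0, 1.275, -0.146], TCP at [146.484, 504.17, 226.741] pointing down, gripper open.
Joint ranges: [-2.53, 2.53], [-0.77, 2.02], [0.04, 2.7], [-1, 4.14], [0.28, 2.66], [-3.11, 3.11]. Speed limits (rad/s): [2.57, 2.57, 3.14, 3.14, 3.14, 3.14].

### API

Orientations are given as [roll, pitch, yaw] about the fixed x, y, z axes, in that order (R = Rz(yaw) Ry(pitch) Rx(roll)).
In Python, from plant import monitor, optics, workorder gives the robot as it stands. The module is installed in compiled form; this text tells all that it offers.
- The arm moves only by the tool servo_tool, never from a script. Its arguments are lists of equal length, an entry for each row: "linear": the shift along the tool's x, y, z as a fraction of full scale, a list of three; "spin": the turn about the tool's z as a fraction of full scale. In form: {"linear": [[dx, dy, dz], ...], "spin": [spin, ...]}. A call has exactly 8 rows; each row shifts and turns the commanded pose from where the row before left it, along the tool's axes as they then stand; what a row does not reach is not made up. Full scale, the value 1, is 200 mm for a shift and 90 degrees for a turn. A row lasts 1/8 s, in which the tool goes at most 62.5 mm and 10.7 degrees, less where a joint would pass 70% of its speed; a pose out of reach is approached as far as the arm can. A call with a number of a shift or a turn outside -1 to 1 is refused whole. A call with a gripper value outside its range is refused whole. "hand" is the opening, from -1 (shut) to 1 (fully open), set as the call begins (left out, the last holds). The fingers move at their own pace and stop on an object; the grip force is fixed at half the most. Time passes only in rows, so rows that do not move let the fingers close, or fill a call up. It gives the time, the measured TCP pose, the force, the opening and the grip force at its end, in the units of the state.
- monitor.get_obs(): the state, without advancing time (a new reading comes with each control period).
- optics.capture(name): name is "side" or "top" or "wrist"; returns a dict with "frame" (400x640x3 uint8, blue, green, red), "K" (3x3 intrinsics, pixels), "world_to_cam" (4x4, takes a point from world to camera coordinates). Camera axes: x right, y down, z forward; pixel columns grow to the right and rows downward; lengths in mm; the calibration is good to about 2 mm. A picture is of the moment at which its call begins. There is no depth.
- workorder.close_job(): hands the job in; it is judged then, once.
The state is a dict: "time": time; "joint_positions": joint angles; "dq": joint speeds; "tau": joint torques, N m; "tool_pos": TCP position; "tcp_rot": TCP orientation; "contact_force": force on the tool from outside, world axes, zero at the start; "moment": the same for the moment, N m; "grip_width": finger opening in mm; "finger_force": force on a finger pad.
Only numpy, scipy, OpenCV 4.12 (cv2) and the standard library are available. Lean on these libraries where they do the work, as an engineer would, in place of code of your own. Each camera call takes 0.05 s, during which the arm holds its last target. There are 200 camera calls.

### The job

Set the length stop: turn its pointed dial back anticlockwise to its end stop (the long mark), then turn it clockwise exactly four clicks, not running past the fourth. Then turn the plain wing knob beside it clockwise until the sprung roller drops into the notch of the cam and the dial is locked, let go, and leave the screw jar and the roll of tape where they are.

Things in the scene. Friction and masses are not known exactly. Their poses are not given: they have to be found in the camera images.
- stop_unit: Length stop: fixed grey wedge case, 140 mm deep (x), 230 wide (y), 30 high in front, 111 at the back; origin: centre of underside, x to its back, y to its left. Its face slopes 30 degrees; dial on the left, wing knob on the right, axes square to the face, 124 mm apart. Seven black marks 20 degrees apart fan over the dial, the zero mark (leftmost) longer. A rod at the left slides 4 mm a click.
- dial_grip (a point): Point on the dial's axis, 38 mm out from the face, where to grip. z points out of the face, x along the black grip bar to its pointed nose (turns with it). Bar: 16 mm thick (y), reaching 29 mm behind and 38 mm ahead of the axis, 13 to 50 mm out from the face, on a lobed wheel 59 mm across, 13 mm high. All else on the face is under 16 mm high, save the wing.
- dial (a joint): Dial angle, rad, clockwise positive looking at the face. 0 = zero click at the end stop (nose at the long mark, 60 degrees left of straight upslope). A click is 0.349 rad, so the fourth reads 1.396; travel ends just past the sixth. Sprung detents of about 0.1 N m draw it to the click's centre when let go; crests lie half way. Starts one to four clicks from zero.
- cam_grip (a point): Point on the wing knob's axis, 38 mm out from the face, where to grip. z points out of the face, x along the wing (turns with it). The dark steel wing has no nose, is 62 mm long (x), 14 mm thick (y), and stands 22 to 50 mm out from the face, over a brass cam disc 44 mm across with one notch.
- cam_knob (a joint): Angle of the wing knob in rad, growing clockwise as seen looking at the face. At 1.30 the wing points straight upslope and the notch is under the roller; travel ends at 1.42. It starts at 0 to 0.8. Drag under 0.1 N m.
- yoke (a joint): Travel of the sprung dark steel yoke that surrounds the cam, in m, along the face to the left. 0 = its roller rides on the cam (unlocked); 0.005 = the roller lies in the notch and the tooth at the yoke's left end stands between two lobes of the dial's wheel (locked).
- tape_roll: Loose roll of black tape, 68 mm diameter and 19 mm high, on the table to the left of the unit, to be left alone; origin at the centre of its underside.
- screw_jar: Loose glass jar of screws with a grey lid, 60 mm diameter and 86 mm high, standing on the table to the left of the unit, to be left alone; origin at the centre of its underside.

How it is judged (in metres and radians):
On the way, in this order (a step that is already met when the one before it is completed fails the run):
1. the dial is back at zero, with the lock still open (value of joint dial below 0.09 rad and value of joint yoke below 0.002 m), for 0.1 s.
2. the dial stands at the fourth click, with the lock still open (value of joint dial between 1.296 and 1.496 rad and value of joint yoke below 0.002 m), for 0.2 s.
3. the roller has dropped into the notch of the cam (value of joint yoke above 0.004 m), for 0.2 s.
At the end, for the whole second after the job is handed in: The dial rests at the fourth click (1.396 rad, within 0.09), the wing knob stands with its notch at the roller (over 1.18 rad) and the roller is in the notch (yoke over 4 of its 5 mm) (value of joint dial between 1.306 and 1.486 rad and value of joint yoke above 0.004 m and value of joint cam_knob above 1.18 rad and velocity of joint dial between -0.05 and 0.05 rad/s); the robot touches nothing.
It fails at once if the dial was run past the fourth click towards the fifth (over 1.62 rad) (value of joint dial above 1.62 rad).
It fails at once if the screw jar or the tape roll was shifted by more than 20 mm (distance of any of screw_jar, tape_roll from where it was at the start of the episode above 0.02 m).
It also fails if it takes over 64 s, if anything falls off the work surface, if the arm or the gripper's body presses on something with over 40 N, if the wrist force passes 120 N, or if a joint passes its speed limit or range.

## Working session

There is one attempt and no reset: what is moved stays moved. The work goes in short steps, Python scripts to look and compute and a tool call to move; the robot and the scene stay as the last step left them, time stands still between calls to the robot, and variables do not carry over. Pictures are saved under pics/ and viewed, at most 10 in all, crops included, and the job is handed in when it is done.

Besides the shell and the picture viewer there is one more tool, called after "Request:" as name(argument=value, ...) on one line, values as JSON. servo_tool: Moves the arm, as the interface text tells. Shift numbers are shares of 200 mm and turn numbers shares of 90 degrees, none past 1 either way. Its arguments: {"type":"object","properties":{"linear":{"type":"array","items":{"type":"array","items":{"type":"number","minimum":-1,"maximum":1}}},"spin":{"type":"array","items":{"type":"number","minimum":-1,"maximum":1}},"hand":{"type":"number"}},"required":["linear","spin"]}

```bash
mkdir -p pics; python3 - <<'E'
from plant import monitor, optics
import cv2,numpy as np
o=monitor.get_obs(); print({k:np.round(v,3).tolist() for k,v in o.items()})
for n in ("side","top"):
    c=optics.capture(n); cv2.imwrite(f"pics/{n}0.png",c["frame"]); print(n,np.round(c["K"],1).tolist(),np.round(c["world_to_cam"],4).tolist())
E
```

```text
{'time': 0.0, 'joint_positions': [1.142, 0.343, 1.525, 0.0, 1.275, -0.146], 'dq': [-0.001, -0.001, 0.001, 0.001, 0.0, 0.0], 'tau': [-0.0, -43.125, -24.422, 0.072, 0.056, -0.0], 'tool_pos': [146.301, 503.793, 226.05], 'tcp_rot': [-3.14, -0.0, 2.859], 'contact_force': [-0.218, 0.507, -0.375], 'moment': [-0.009, 0.014, -0.014], 'finger_force': 0.0, 'grip_width': 91.678}
side [[451.2, 0.0, 325.4], [0.0, 451.2, 199.2], [0.0, 0.0, 1.0]] [[-0.9887, -0.1499, 0.0073, 464.5019], [-0.0741, 0.4451, -0.8924, 68.8783], [0.1305, -0.8829, -0.4512, 1009.1034], [0.0, 0.0, 0.0, 1.0]]
top [[503.9, 0.0, 313.2], [0.0, 503.9, 205.0], [0.0, 0.0, 1.0]] [[-0.0085, -0.9999, -0.0137, 109.7003], [-0.9866, 0.0106, -0.1627, 451.6845], [0.1628, 0.0121, -0.9866, 987.7375], [0.0, 0.0, 0.0, 1.0]]
```

View pics/top0.png

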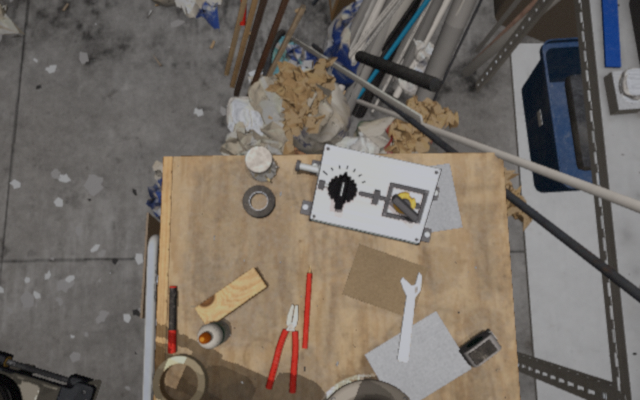

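View pics/side0.png

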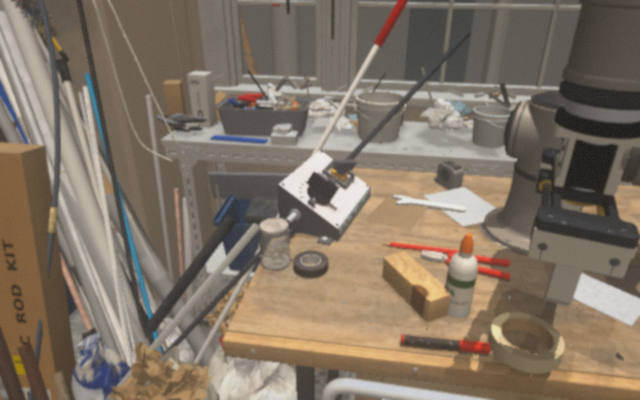

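The top view shows the unit's white face with corners near (325,145), (440,168), (420,242) and (308,215). The dial is at (343,189), the wing at (405,205), the jar at (259,160) and the tape at (259,201). Next I'll zoom in on the unit.

```bash
python3 - <<'E'
import cv2
a=cv2.imread("pics/top0.png")[135:255,295:455]; cv2.imwrite("pics/crop0.png",cv2.resize(a,(800,600),interpolation=cv2.INTER_CUBIC))
E
```

```text
(no output)
```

View pics/crop0.png

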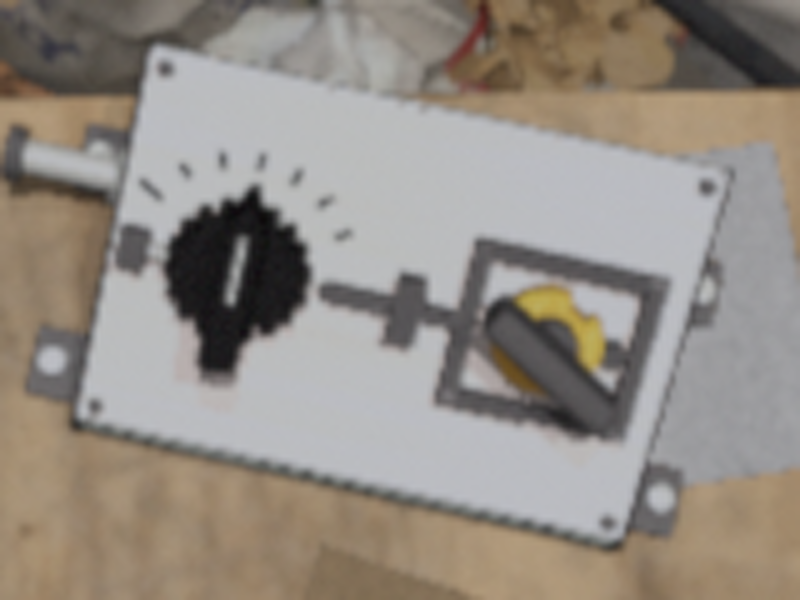

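```bash
cat > h.py <<'E'
import numpy as np, cv2
from scipy.optimize import least_squares
from scipy.spatial.transform import Rotation as R
K=np.array([[503.9,0,313.2],[0,503.9,205],[0,0,1.]])
W=np.array([[-0.0085,-0.9999,-0.0137,109.7003],[-0.9866,0.0106,-0.1627,451.6845],[0.1628,0.0121,-0.9866,987.7375]])
KS=np.array([[451.2,0,325.4],[0,451.2,199.2],[0,0,1.]])
def proj(P):
    c=np.atleast_2d(P)@W[:,:3].T+W[:,3]; q=c@K.T; return q[:,:2]/q[:,2:]
def px(uv): return np.array(uv,float)/5+[295,135]-0.4
def uw(p,P): # unit->world
    c,s=np.cos(p[2]),np.sin(p[2]); P=np.atleast_2d(P)
    return P@np.array([[c,s,0],[-s,c,0],[0,0,1]])+[p[0],p[1],0]
s3,c3=.5,np.sqrt(3)/2
def face(s,y,h): # s upslope from face front edge centre
    return np.stack(np.broadcast_arrays(-70+s*c3-h*s3, y, 30+s*s3+h*c3),-1).astype(float)
E
python3 - <<'E'
from h import *
C=np.array([[70,115,111],[70,-115,111],[-70,-115,30],[-70,115,30.]])
m=px([(150,45),(732,172),(618,545),(75,425)])
r=least_squares(lambda p:(proj(uw(p,C))-m).ravel(),[600,-50,0]); p=r.x
print("unit",p[:2],np.degrees(p[2]),"res px",r.fun.round(2))
# back-project onto the face plane offset h -> (s,y)
def back(uv,h):
    q=px([uv])[0]
    return least_squares(lambda t:(proj(uw(p,face(t[0],t[1],h)))-q).ravel(),[80,0]).x
M=np.array([back(u,0) for u in [(150,188),(185,170),(222,160),(262,160),(297,177),(325,202),(345,235)]])
print("marks s,y",M.round(1).tolist())
a=np.radians(60-20*np.arange(7))
f=least_squares(lambda t:np.r_[t[0]+t[2]*np.cos(a[1:])-M[1:,0],t[1]+t[2]*np.sin(a[1:])-M[1:,1]],[80,62,50]);print("dial s,y,r",f.x,f.fun.round(1))
print("notes: wheel",back((238,270),13),"cam disc?",back((548,342),18))
for n,u in dict(nose=(255,187),tail=(218,378),stripe_a=(243,237),stripe_b=(232,305),w1=(500,310),w2=(605,415)).items(): print(n,back(u,50).round(1))
np.save("p.npy",p)
print("jar base?",)
E
```

```text
unit [466.11723222 -12.67382875] -13.35246886735446 res px [-0.82 -0.26  0.69 -0.11  1.26  0.62 -1.15 -0.32]
marks s,y [[105.4, 102.2], [115.6, 90.2], [122.8, 76.9], [126.2, 61.7], [122.6, 46.9], [115.1, 34.1], [103.7, 23.6]]
dial s,y,r [81.72929414 61.89448734 43.90756721] [-0.3  0.2 -0.6  0.4  0.3 -0.  -0.1  0.   0.2 -0.1 -0.5  0.3]
notes: wheel [84.42710081 61.45186355] cam disc? [ 84.69645329 -61.27430567]
nose [129.9  62. ]
tail [52.7 59.9]
stripe_a [109.9  62.3]
stripe_b [82.7 60.8]
w1 [103.6 -36.8]
w2 [ 72.1 -84.8]
jar base?
```

```bash
cat >> h.py <<'E'
import sys
S0,Y0=80.8,62.
def tcp(p,phi,h,r,yc=Y0):   # phi deg left of upslope -> xyz, yaw (deg)
    f=np.radians(phi); P=uw(p,face(S0+r*np.cos(f),yc+r*np.sin(f),h))[0]
    yaw=np.degrees(p[2])+180+np.degrees(np.arctan2(np.sin(f)*c3,np.cos(f)))
    return np.r_[P,yaw]
def rows(start,way):
    """start, way: [x,y,z,yaw deg]; gives rounded rows, and the pose they end at"""
    cur=np.array(start,float); L=[];Sp=[]
    for w in way:
        y=np.radians(cur[3]); d=np.asarray(w)[:3]-cur[:3]
        ax=np.array([[np.cos(y),np.sin(y),0],[np.sin(y),-np.cos(y),0],[0,0,-1]])
        l=np.round(ax@d/200,3); s=round(-(w[3]-cur[3])/90,3)
        cur[:3]+=ax.T@(l*200); cur[3]-=s*90; L.append(l.tolist()); Sp.append(s)
    print('linear',L,'spin',Sp,'end',cur.round(2).tolist()); return cur
def interp(a,b,n): return [np.asarray(a)+(np.asarray(b)-a)*(i+1)/n for i in range(n)]
def now():
    from plant import monitor
    o=monitor.get_obs(); return np.r_[o["tool_pos"],np.degrees(o["tcp_rot"][2])%360]
def allowed(p,pose,w,yc=Y0,hlo=13,hhi=50,xa=-29,xb=34,t=8,lo=-110,hi=110):
    """range of phi in which the bar is free between the pads"""
    X,Z=np.meshgrid(np.linspace(xa,xb,43),np.linspace(hlo,hhi,38)); X=X.ravel();Z=Z.ravel()
    y=np.radians(pose[3]); ok=[]
    for phi in np.arange(lo,hi,.5):
        f=np.radians(phi); good=True
        for sd in (-t,t):
            Q=uw(p,face(S0+X*np.cos(f)-sd*np.sin(f),yc+X*np.sin(f)+sd*np.cos(f),Z))-pose[:3]
            tx=Q[:,0]*np.cos(y)+Q[:,1]*np.sin(y); ty=Q[:,0]*np.sin(y)-Q[:,1]*np.cos(y)
            m=(abs(tx)<9.5)&(Q[:,2]>0)
            if (abs(ty[m])>w/2).any() and (abs(ty[m])<w/2+19).any() and ((abs(ty[m])>w/2)&(abs(ty[m])<w/2+19)).any(): good=False
        if good: ok.append(phi)
    return (min(ok),max(ok)) if ok else None
E
python3 - <<'E'
from h import *
p=np.load("p.npy")
t=tcp(p,0,30,16); print("target",t)
for phi in (60,40,20,0,-20):
    for w in (20,24,28): print(phi,w,[ (h,r,allowed(p,tcp(p,phi,h,r),w,lo=phi-30,hi=phi+30)) for h,r in ((30,16),(30,20))])
t[2]=180; n=now(); a=rows(n,interp(n,t,10)[:8]); a=rows(a,[t*.5+a*.5,t]+[t]*6)
E
```

```text
target [479.29841662  47.92008458 104.38076211 166.64753113]
60 20 [(30, 16, None), (30, 20, None)]
60 24 [(30, 16, None), (30, 20, None)]
60 28 [(30, 16, (np.float64(49.0), np.float64(53.0))), (30, 20, (np.float64(50.5), np.float64(53.5)))]
40 20 [(30, 16, None), (30, 20, None)]
40 24 [(30, 16, (np.float64(31.0), np.float64(33.0))), (30, 20, (np.float64(33.0), np.float64(34.0)))]
40 28 [(30, 16, (np.float64(27.0), np.float64(36.5))), (30, 20, (np.float64(29.0), np.float64(37.5)))]
20 20 [(30, 16, (np.float64(15.5), np.float64(15.5))), (30, 20, (np.float64(16.0), np.float64(16.0)))]
20 24 [(30, 16, (np.float64(11.0), np.float64(19.0))), (30, 20, (np.float64(12.0), np.float64(19.5)))]
20 28 [(30, 16, (np.float64(6.5), np.float64(22.5))), (30, 20, (np.float64(8.5), np.float64(23.0)))]
0 20 [(30, 16, (np.float64(-3.0), np.float64(3.0))), (30, 20, (np.float64(-3.0), np.float64(3.0)))]
0 24 [(30, 16, (np.float64(-6.5), np.float64(6.5))), (30, 20, (np.float64(-6.5), np.float64(6.5)))]
0 28 [(30, 16, (np.float64(-10.0), np.float64(10.0))), (30, 20, (np.float64(-10.0), np.float64(10.0)))]
-2
[... 378 characters left out ...]
[-0.222, -0.174, 0.023], [-0.221, -0.176, 0.023], [-0.22, -0.177, 0.023], [-0.219, -0.178, 0.023], [-0.218, -0.179, 0.023], [-0.217, -0.18, 0.024]] spin [np.float64(-0.003), np.float64(-0.003), np.float64(-0.004), np.float64(-0.003), np.float64(-0.003), np.float64(-0.003), np.float64(-0.003), np.float64(-0.003)] end [412.64, 139.21, 189.13, 166.05]
linear [[-0.217, -0.181, 0.023], [-0.216, -0.183, 0.023], [0.0, 0.0, -0.0], [0.0, 0.0, -0.0], [0.0, 0.0, -0.0], [0.0, 0.0, -0.0], [0.0, 0.0, -0.0], [0.0, 0.0, -0.0]] spin [np.float64(-0.003), np.float64(-0.004), np.float64(0.0), np.float64(0.0), np.float64(0.0), np.float64(0.0), np.float64(0.0), np.float64(0.0)] end [479.35, 47.83, 179.93, 166.68]
```

Request:
servo_tool(linear=[[-0.223,-0.173,0.023],[-0.223,-0.174,0.023],[-0.222,-0.174,0.023],[-0.221,-0.176,0.023],[-0.22,-0.177,0.023],[-0.219,-0.178,0.023],[-0.218,-0.179,0.023],[-0.217,-0.18,0.024]], spin=[-0.003,-0.003,-0.004,-0.003,-0.003,-0.003,-0.003,-0.003])

```text
time: 1.1
tool_pos: [413.5, 137.7, 189.5]
tcp_rot: [3.141, -0.0, 2.898]
contact_force: [0.1, 0.4, -0.5]
grip_width: 92.0
finger_force: 0.0
```

Request:
servo_tool(linear=[[-0.217,-0.181,0.023],[-0.216,-0.183,0.023],[0,0,0],[0,0,0],[0,0,0],[0,0,0],[0,0,0],[0,0,0]], spin=[-0.003,-0.004,0,0,0,0,0,0])

```text
time: 2.1
tool_pos: [479.4, 48.3, 180.6]
tcp_rot: [3.141, 0.0, 2.91]
contact_force: [0.2, 0.6, 0.5]
grip_width: 91.5
finger_force: 0.0
```

```bash
cat >> h.py <<'E'
def tcp2(p,phi,r,drop=11.5,hm=40,yc=Y0):
    t=tcp(p,phi,hm,r,yc); t[2]-=drop; return t
E
python3 - <<'E'
from h import *
from plant import optics
p=np.load("p.npy"); print(now())
c=optics.capture("wrist"); cv2.imwrite("pics/w1.png",c["frame"]); np.savez("w1.npz",K=c["K"],W=c["world_to_cam"])
# predicted outline points in the wrist picture
def pj(P):
    q=(np.atleast_2d(P)@c["world_to_cam"][:3,:3].T+c["world_to_cam"][:3,3])@c["K"].T; return (q[:,:2]/q[:,2:]).round(0)
f=c["frame"].copy()
for q in pj(np.vstack([uw(p,face(S0+x,Y0+y,50)) for x,y in((-29,8),(-29,-8),(0,8),(0,-8),(38,0))]+[uw(p,face(S0+x,y,0)) for x,y in((44,62),(80.8,115),(80.8,-115),(-80.8,115),(-80.8,-115))])): cv2.drawMarker(f,tuple(int(v) for v in q),(0,0,255),0,8,1)
cv2.imwrite("pics/w1m.png",f)
for phi in (60,40,20,0,-20): print(phi,[(w,allowed(p,tcp2(p,phi,18),w,lo=phi-30,hi=phi+30)) for w in (22,26,30)],tcp2(p,phi,18).round(1))
E
```

```text
[479.38081738  48.30089446 180.62614433 166.70876047]
60 [(22, None), (26, None), (30, (np.float64(58.5), np.float64(64.0)))] [472.1  65.6  98.  223. ]
40 [(22, None), (26, (np.float64(38.0), np.float64(41.0))), (30, (np.float64(32.5), np.float64(45.0)))] [475.2  60.8 100.4 202.7]
20 [(22, (np.float64(17.5), np.float64(20.5))), (26, (np.float64(12.0), np.float64(24.0))), (30, (np.float64(7.0), np.float64(27.5)))] [476.6  54.9 102.  184.1]
0 [(22, (np.float64(-5.0), np.float64(5.0))), (26, (np.float64(-8.5), np.float64(8.5))), (30, (np.float64(-12.0), np.float64(12.0)))] [476.1  48.7 102.5 166.6]
-20 [(22, (np.float64(-20.5), np.float64(-17.5))), (26, (np.float64(-24.0), np.float64(-12.0))), (30, (np.float64(-27.5), np.float64(-7.0)))] [473.8  42.9 102.  149.2]
```

View pics/w1m.png

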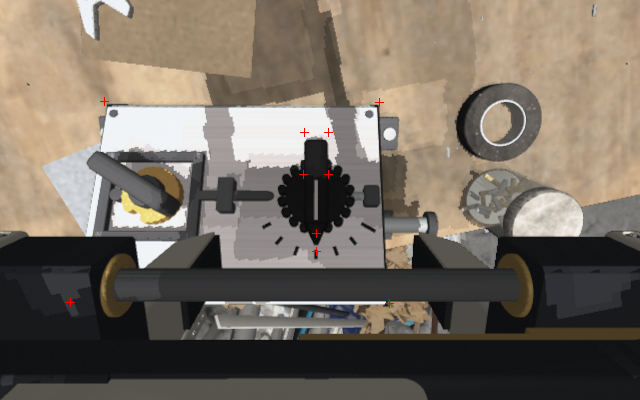

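The wrist view shows the nose at the centre mark, which is click 3. The tail is at (316,140), about 8 px from where I predicted it, so I'm shifting the unit estimate 2.5 mm upslope. Next I'll lower the gripper over the bar and plan the anticlockwise turn.

```bash
python3 - <<'E'
from h import *
p=np.load("p.npy"); p[:2]+=2.5*np.array([np.cos(p[2]),np.sin(p[2])]); np.save("p.npy",p)
n=now(); t=tcp2(p,0,18); u=t.copy(); u[2]=150
a=rows(n,[u]*1+[u]*2+interp(u,t,3)+[t]*2)
print("turn")
b=rows(a,[tcp2(p,x,18) for x in (8,16,24,32,40,48,54,59)])
for x,w in ((58,32),(59,32),(60,32),(61,32),(60,34),(30,32)): print(x,w,allowed(p,tcp2(p,x,18),w,lo=x-30,hi=x+30))
E
```

```text
linear [[0.004, -0.001, 0.153], [0.0, -0.0, -0.0], [0.0, -0.0, -0.0], [0.0, -0.0, 0.079], [0.0, -0.0, 0.079], [0.0, -0.0, 0.079], [0.0, -0.0, 0.0], [0.0, -0.0, 0.0]] spin [np.float64(0.001), np.float64(-0.0), np.float64(-0.0), np.float64(-0.0), np.float64(-0.0), np.float64(-0.0), np.float64(-0.0), np.float64(-0.0)] end [478.59, 48.19, 102.58, 166.61]
turn
linear [[0.001, 0.012, 0.001], [0.001, 0.012, 0.001], [0.0, 0.013, 0.002], [0.001, 0.012, 0.003], [0.001, 0.012, 0.004], [0.001, 0.012, 0.004], [0.0, 0.008, 0.004], [0.0, 0.008, 0.003]] spin [np.float64(-0.078), np.float64(-0.077), np.float64(-0.08), np.float64(-0.081), np.float64(-0.084), np.float64(-0.088), np.float64(-0.068), np.float64(-0.058)] end [474.78, 64.99, 98.18, 221.87]
58 32 (np.float64(54.0), np.float64(64.5))
59 32 (np.float64(55.0), np.float64(65.5))
60 32 (np.float64(56.5), np.float64(66.5))
61 32 (np.float64(57.5), np.float64(67.5))
60 34 (np.float64(53.5), np.float64(68.5))
30 32 (np.float64(17.0), np.float64(37.5))
```

Request:
servo_tool(linear=[[0.004,-0.001,0.15],[0,0,0],[0,0,0],[0,0,0.079],[0,0,0.079],[0,0,0.079],[0,0,0],[0,0,0]], spin=[0.001,0,0,0,0,0,0,0], hand=-0.304)

```text
time: 3.15
tool_pos: [479.4, 47.9, 104.2]
tcp_rot: [3.141, 0.002, 2.907]
contact_force: [0.4, -0.3, 0.4]
grip_width: 32.4
finger_force: 0.0
```

```bash
python3 - <<'E'
from plant import monitor, optics
import cv2
o=monitor.get_obs(); print(o["contact_force"],o["grip_width"],o["tool_pos"])
a=optics.capture("top")["frame"][135:255,295:455]; b=optics.capture("side")["frame"][130:250,265:425]
cv2.imwrite("pics/c2.png",cv2.hconcat([cv2.resize(x,(400,300),interpolation=cv2.INTER_CUBIC) for x in(a,b)]))
E
```

```text
[ 0.38478619 -0.33198537  0.39833536] 32.38346239406782 [479.39331492  47.9410429  104.16243896]
```

View pics/c2.png

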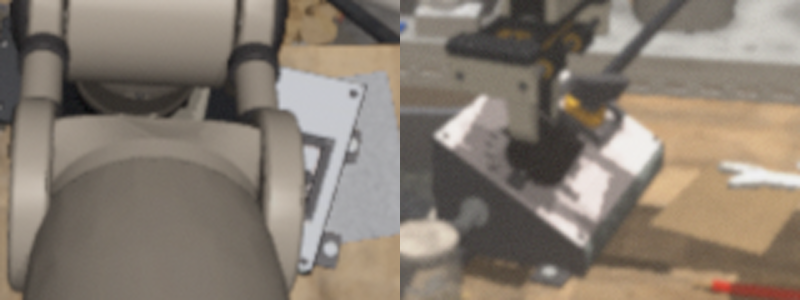

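The top view is blocked by the arm. The side view shows the fingers around the dial bar, clear of the face, and there is no contact force. I'll turn anticlockwise now.

Request:
servo_tool(linear=[[0.001,0.012,0.001],[0.001,0.012,0.001],[0,0.013,0.002],[0.001,0.012,0.003],[0.001,0.012,0.004],[0.001,0.012,0.004],[0,0.008,0.004],[0,0.008,0.003]], spin=[-0.078,-0.077,-0.08,-0.081,-0.084,-0.088,-0.068,-0.058])

```text
time: 4.25
tool_pos: [476.1, 63.2, 100.1]
tcp_rot: [-3.137, 0.0, -2.407]
contact_force: [-0.2, -12.5, 6.0]
grip_width: 32.2
finger_force: 6.5
```

Request:
servo_tool(linear=[[0,0,0],[0,0,0],[0,0,0],[0,0,0],[0,0,0],[0,0,0],[0,0,0],[0,0,0]], spin=[0,0,0,0,0,0,0,0])

```text
time: 5.25
tool_pos: [476.1, 63.0, 100.2]
tcp_rot: [-3.137, 0.0, -2.411]
contact_force: [-0.7, -8.3, 5.3]
grip_width: 31.6
finger_force: 4.6
```

```bash
python3 - <<'E'
from h import *
from plant import optics
p=np.load("p.npy"); print("now",now())
f=optics.capture("wrist")["frame"]; g=optics.capture("side")["frame"][130:250,265:425]
cv2.imwrite("pics/c3.png",cv2.hconcat([cv2.resize(f,(480,300)),cv2.resize(g,(320,240))[:300] if 0 else cv2.copyMakeBorder(cv2.resize(g,(320,240)),0,60,0,0,0)]))
for x,w in ((-20,32),(-24,28),(-24,26),(-26,28),(-28,30)): print(x,w,allowed(p,tcp2(p,x,18),w,lo=x-30,hi=x+30))
E
```

```text
now [476.06413715  63.0075788  100.18476412 221.85782064]
-20 32 (np.float64(-29.5), np.float64(-4.5))
-24 28 (np.float64(-29.0), np.float64(-14.5))
-24 26 (np.float64(-27.0), np.float64(-17.0))
-26 28 (np.float64(-30.5), np.float64(-17.0))
-28 30 (np.float64(-34.0), np.float64(-17.0))
```

View pics/c3.png

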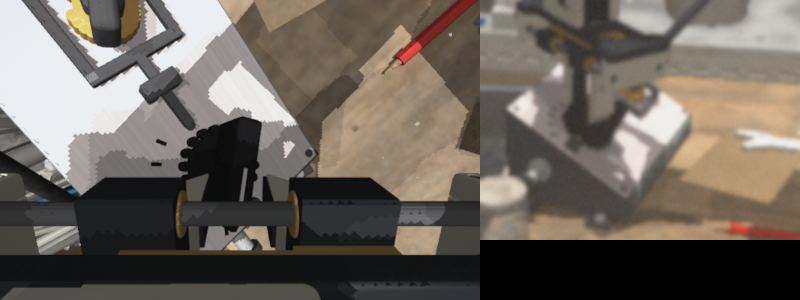

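```bash
python3 - <<'E'
from h import *
from plant import optics
p=np.load("p.npy"); n=now(); print(allowed(p,n,31.8,lo=20,hi=90))
c=optics.capture("wrist"); f=cv2.resize(c["frame"],None,fx=2,fy=2)
for phi,col in ((60,(0,0,255)),(50,(0,255,0)),(40,(255,100,0))):
    a=np.radians(phi); P=np.vstack([uw(p,face(S0+x*np.cos(a)-y*np.sin(a),Y0+x*np.sin(a)+y*np.cos(a),50)) for x,y in((25,8),(-29,8),(-29,-8),(25,-8))])
    q=(P@c["world_to_cam"][:3,:3].T+c["world_to_cam"][:3,3])@c["K"].T; q=q[:,:2]/q[:,2:]*2
    cv2.polylines(f,[q.round().astype(np.int32)],False,col,1)
cv2.imwrite("pics/c4.png",f[180:620,300:900])
E
```

```text
(np.float64(48.0), np.float64(61.0))
```

View pics/c4.png

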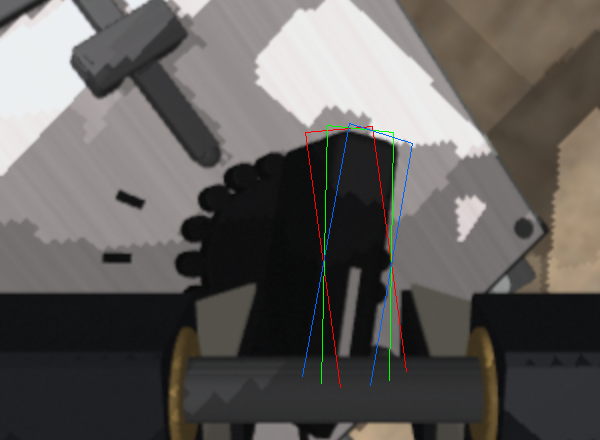

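The bar is at about φ=44°, which is a dial angle of about 16°. It's held short of the last crest because the pad's inner corner pushes too close to the axis. I'll move the push outward and turn the yaw back.

```bash
python3 - <<'E'
from h import *
p=np.load("p.npy")
for w in (34,38):
  for fp in (60,64,68,72):
    for fy in (45,52,60):
      for r in (22,26):
        t=tcp2(p,fp,r); t[3]=tcp2(p,fy,r)[3]; print(w,fp,fy,r,allowed(p,t,w,lo=20,hi=100,xb=38))
a=[474.78,64.99,98.18,221.87]
t=tcp2(p,62,24); t[3]=tcp2(p,50,24)[3]; print(t)
rows(a,interp(a,t,4)+[t]*4)
E
```

```text
34 60 45 22 None
34 60 45 26 (np.float64(60.5), np.float64(64.5))
34 60 52 22 (np.float64(52.0), np.float64(64.0))
34 60 52 26 (np.float64(54.5), np.float64(65.5))
34 60 60 22 (np.float64(54.5), np.float64(67.5))
34 60 60 26 (np.float64(55.5), np.float64(67.0))
34 64 45 22 None
34 64 45 26 None
34 64 52 22 (np.float64(63.5), np.float64(66.0))
34 64 52 26 (np.float64(62.5), np.float64(68.5))
34 64 60 22 (np.float64(58.0), np.float64(69.5))
34 64 60 26 (np.float64(59.0), np.float64(70.0))
34 68 45 22 None
34 68 45 26 None
34 68 52 22 None
34 68 52 26 None
34 68 60 22 (np.float64(64.5), np.float64(72.5))
34 68 60 26 (np.float64(65.0), np.float64(73.0))
34 72 45 22 None
34 72 45 26 None
34 72 52 22 None
34 72 52 26 None
34 72 60 22 None
34 72 60 26 (np.float64(73.5), np.float64(76.5))
38 60 45 22 (np.float64(45.0), np.float64(65.5))
38 60 45 26 (np.float64(50.0), np.float64(68.5))
38 60 52 22 (np.float64(48.0), np.float64(67.5))
38 60 52 26 (np.float64(49.5), np.float64(69.5))
38 60 60 22 (np.float64(51.0), np.float64(71.0))
38 60 60 26 (np.float64(52.0), np.float64(71.0))
38 64 45 22 (n
[... 434 characters left out ...]
4(57.5), np.float64(75.0))
38 68 60 26 (np.float64(59.0), np.float64(77.0))
38 72 45 22 None
38 72 45 26 None
38 72 52 22 None
38 72 52 26 (np.float64(76.5), np.float64(79.5))
38 72 60 22 (np.float64(62.0), np.float64(78.0))
38 72 60 26 (np.float64(66.0), np.float64(80.5))
[477.77197636  70.06188589  99.1746749  212.55221841]
linear [[-0.007, 0.002, -0.001], [-0.007, 0.003, -0.001], [-0.007, 0.003, -0.002], [-0.006, 0.003, -0.001], [-0.0, -0.0, 0.0], [-0.0, -0.0, 0.0], [-0.0, -0.0, 0.0], [-0.0, -0.0, 0.0]] spin [np.float64(0.026), np.float64(0.026), np.float64(0.026), np.float64(0.026), np.float64(-0.0), np.float64(-0.0), np.float64(-0.0), np.float64(-0.0)] end [477.65, 70.08, 99.18, 212.51]
```

Request:
servo_tool(linear=[[-0.007,0.002,-0.001],[-0.007,0.003,-0.001],[-0.007,0.003,-0.002],[-0.006,0.003,-0.001],[0,0,0],[0,0,0],[0,0,0],[0,0,0]], spin=[0.026,0.026,0.026,0.026,0,0,0,0], hand=-0.261)

```text
time: 6.4
tool_pos: [478.0, 68.7, 100.4]
tcp_rot: [-3.14, -0.0, -2.574]
contact_force: [-0.2, -5.1, 0.2]
grip_width: 34.0
finger_force: 2.3
```

```bash
cat >> h.py <<'E'
def overlay(name,phis,crop=True):
    from plant import optics
    p=np.load("p.npy"); c=optics.capture("wrist"); f=cv2.resize(c["frame"],None,fx=2,fy=2)
    for phi,col in zip(phis,((0,0,255),(0,255,0),(255,100,0))):
        a=np.radians(phi); P=np.vstack([uw(p,face(S0+x*np.cos(a)-y*np.sin(a),Y0+x*np.sin(a)+y*np.cos(a),50)) for x,y in((25,8),(-29,8),(-29,-8),(25,-8))])
        q=(P@c["world_to_cam"][:3,:3].T+c["world_to_cam"][:3,3])@c["K"].T; q=q[:,:2]/q[:,2:]*2
        cv2.polylines(f,[q.round().astype(np.int32)],False,col,1)
    cv2.imwrite(name,f[180:620,300:900])
E
python3 -c "
from h import *
print(now()); overlay('pics/c5.png',(60,50,40))"
```

```text
[478.03384501  68.73777942 100.40854348 212.49500923]
```

View pics/c5.png

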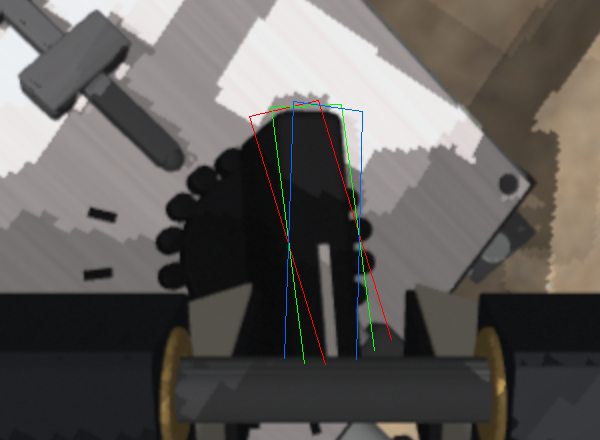

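```bash
cat > s.py <<'E'
from h import *
def backw(c,uv,h=50):
    p=np.load("p.npy"); A=c["world_to_cam"]
    def g(t):
        q=c["K"]@(A[:3,:3]@uw(p,face(t[0],t[1],h))[0]+A[:3,3]); return q[:2]/q[2]-uv
    return least_squares(g,[80,62]).x
def stripe(c,u0=270,u1=360,v0=190,v1=275):
    g=c["frame"][v0:v1,u0:u1].astype(int); m=(g.min(2)>85)
    n,l,st,ce=cv2.connectedComponentsWithStats(m.astype(np.uint8),connectivity=8)
    for i in range(1,n):
        if st[i,4]>30 and st[i,2]<25 and st[i,3]>20:
            v,u=np.nonzero(l==i); k=np.polyfit(v,u,1); va,vb=v.min()+2,v.max()-2
            a,b=[backw(c,(np.polyval(k,x)+u0,x+v0)) for x in (va,vb)]
            d=b-a; print("comp",st[i].tolist(),"ends",a.round(1),b.round(1),"phi",np.degrees(np.arctan2(d[1],d[0])).round(1))
E
python3 - <<'E'
from s import *
from plant import optics
c=optics.capture("wrist"); stripe(c)
a,b=backw(c,(311,211.5)),backw(c,(316.5,267.5)); print(a,b,np.degrees(np.arctan2(*(b-a)[::-1])))
p=np.load("p.npy"); print(allowed(p,now(),34,lo=20,hi=90))
a=[477.65,70.08,99.18,212.51]; t=tcp2(p,69,24); t[3]=tcp2(p,58,24)[3]; rows(a,interp(a,t,6)+[t]*2)
E
```

```text
comp [39, 22, 10, 56, 269] ends [82.4 63.1] [97.1 78.8] phi 46.9
[81.81719768 62.23604303] [97.62436445 79.72286163] 47.88807242254363
(np.float64(50.5), np.float64(66.0))
linear [[0.001, 0.002, 0.001], [0.0, 0.002, 0.001], [0.0, 0.002, 0.001], [0.001, 0.002, 0.001], [0.0, 0.002, 0.002], [0.0, 0.002, 0.001], [0.0, 0.0, -0.0], [0.0, 0.0, -0.0]] spin [np.float64(-0.015), np.float64(-0.016), np.float64(-0.015), np.float64(-0.016), np.float64(-0.015), np.float64(-0.016), np.float64(0.0), np.float64(0.0)] end [475.91, 71.79, 97.78, 220.88]
```

Stripe detection now measures the dial automatically, and it reads φ≈47°. The push needs to go further.

Request:
servo_tool(linear=[[0.001,0.002,0.001],[0,0.002,0.001],[0,0.002,0.001],[0.001,0.002,0.001],[0,0.002,0.002],[0,0.002,0.001],[0,0,0],[0,0,0]], spin=[-0.015,-0.016,-0.015,-0.016,-0.015,-0.016,0,0])

```text
time: 7.5
tool_pos: [476.0, 71.7, 98.3]
tcp_rot: [3.142, 0.0, -2.429]
contact_force: [1.0, -0.8, 0.9]
grip_width: 33.6
finger_force: 0.6
```

```bash
python3 - <<'E'
from s import *
from plant import optics
c=optics.capture("wrist"); stripe(c); cv2.imwrite("pics/w6.png",c["frame"])
p=np.load("p.npy"); print(now(),allowed(p,now(),34,lo=20,hi=90))
E
```

```text
comp [40, 22, 14, 56, 272] ends [82.  63.2] [92.8 82. ] phi 60.2
[476.04358084  71.69942975  98.32319692 220.84897072] (np.float64(66.5), np.float64(75.0))
```

The dial is at zero: φ=60.2°, with almost no force. Next I'll turn clockwise, starting with a partial turn.

```bash
python3 - <<'E'
from h import *
p=np.load("p.npy"); a=np.array([475.91,71.79,97.78,220.88])
def q(fp,fy,r=22):
    t=tcp2(p,fp,r); t[3]=tcp2(p,fy,r)[3]; return t
b=rows(a,[a]+[q(x,x+6) for x in (62,56,50,44,38,32,26)])
d=rows(b,[q(x,x+8) for x in (21,16,11,6,1,-4,-8,-8)])
np.save("cmd.npy",d)
E
```

```text
linear [[0.0, 0.0, 0.0], [0.008, -0.014, -0.005], [0.002, -0.011, -0.005], [0.002, -0.01, -0.004], [0.001, -0.011, -0.004], [0.002, -0.01, -0.004], [0.002, -0.011, -0.003], [0.001, -0.011, -0.003]] spin [np.float64(-0.0), np.float64(-0.12), np.float64(0.073), np.float64(0.071), np.float64(0.069), np.float64(0.066), np.float64(0.065), np.float64(0.063)] end [482.32, 57.23, 103.38, 195.05]
linear [[0.002, -0.01, -0.002], [0.001, -0.009, -0.002], [0.002, -0.01, -0.001], [0.001, -0.009, -0.001], [0.002, -0.009, 0.0], [0.001, -0.01, 0.0], [0.002, -0.008, 0.001], [-0.0, 0.001, -0.0]] spin [np.float64(0.031), np.float64(0.05), np.float64(0.05), np.float64(0.049), np.float64(0.049), np.float64(0.048), np.float64(0.039), np.float64(-0.0)] end [480.97, 44.48, 104.38, 166.61]
```

Request:
servo_tool(linear=[[0,0,0],[0.008,-0.014,-0.005],[0.002,-0.011,-0.005],[0.002,-0.01,-0.004],[0.001,-0.011,-0.004],[0.002,-0.01,-0.004],[0.002,-0.011,-0.003],[0.001,-0.011,-0.003]], spin=[0,-0.047,0,0.071,0.069,0.066,0.065,0.063])

```text
time: 8.55
tool_pos: [478.9, 58.4, 103.0]
tcp_rot: [3.137, -0.006, -2.884]
contact_force: [-4.3, 4.7, 2.8]
grip_width: 34.0
finger_force: 2.7
```

Request:
servo_tool(linear=[[0.002,-0.01,-0.002],[0.001,-0.009,-0.002],[0.002,-0.01,-0.001],[0.001,-0.009,-0.001],[0.002,-0.009,0],[0.001,-0.01,0],[0,0,0],[0,0,0]], spin=[0.031,0.05,0.05,0.049,0.049,0.048,0,0])

```text
time: 9.55
tool_pos: [481.0, 46.5, 105.2]
tcp_rot: [3.14, -0.001, 2.967]
contact_force: [-2.1, 5.7, 2.9]
grip_width: 34.1
finger_force: 2.5
```

```bash
python3 - <<'E'
from s import *
from plant import optics
c=optics.capture("wrist"); stripe(c); cv2.imwrite("pics/w7.png",c["frame"])
p=np.load("p.npy"); print(now(),allowed(p,now(),34,lo=-40,hi=60)); print(tcp2(p,-4,22))
E
```

```text
comp [0, 0, 18, 21, 143] ends [74.3 41.6] [81.7 40. ] phi -12.3
comp [51, 22, 20, 56, 281] ends [83.1 62.5] [104.7  69.7] phi 18.3
[480.96697647  46.55219437 105.21029685 169.98457769] (np.float64(-16.5), np.float64(14.5))
[481.52211802  45.81499345 104.5142207  163.18202289]
```

Request:
servo_tool(linear=[[0,0,0],[0,0,0],[0,0,0],[0,0,0],[0,0,0],[0,0,0],[0,0,0],[0,0,0]], spin=[0,0,0,0,0,0,0,0], hand=-0.435)

```text
time: 10.6
tool_pos: [481.4, 45.3, 105.0]
tcp_rot: [-3.142, -0.0, 2.968]
contact_force: [1.1, 2.4, 1.8]
grip_width: 25.7
finger_force: 1.6
```

```bash
python3 - <<'E'
from s import *
from plant import optics
c=optics.capture("wrist"); stripe(c)
p=np.load("p.npy"); print(now(),allowed(p,now(),26,lo=-40,hi=60))
def q(fp,fy,r=22):
    t=tcp2(p,fp,r); t[3]=tcp2(p,fy,r)[3]; return t
for fp,fy in ((-12,-8),(-16,-12),(-20,-16),(-24,-18)): print(fp,fy,allowed(p,q(fp,fy),26,lo=-50,hi=20))
a=np.array([480.9,46.0,104.5,170]); 
b=rows(a,interp(a,q(-14,-10),6)+[q(-14,-10)]*2)
E
```

```text
comp [0, 0, 16, 24, 169] ends [75.  40.2] [83.7 39.1] phi -7.4
comp [53, 21, 9, 57, 273] ends [83.2 62.1] [105.4  64.9] phi 7.1
[481.41361012  45.32003645 105.02791324 170.0821157 ] (np.float64(-11.0), np.float64(5.5))
-12 -8 (np.float64(-17.5), np.float64(-2.0))
-16 -12 (np.float64(-20.5), np.float64(-7.0))
-20 -16 (np.float64(-24.0), np.float64(-12.0))
-24 -18 (np.float64(-27.0), np.float64(-16.0))
linear [[0.0, -0.003, 0.0], [0.0, -0.003, 0.0], [-0.0, -0.004, 0.001], [-0.0, -0.003, -0.0], [-0.001, -0.003, 0.0], [-0.0, -0.003, 0.0], [-0.0, -0.0, 0.0], [-0.0, -0.0, 0.0]] spin [np.float64(0.022), np.float64(0.023), np.float64(0.022), np.float64(0.022), np.float64(0.022), np.float64(0.023), np.float64(-0.0), np.float64(-0.0)] end [480.11, 42.27, 104.3, 157.94]
```

Request:
servo_tool(linear=[[0,-0.003,0],[0,-0.003,0],[0,-0.004,0.001],[0,-0.003,0],[-0.001,-0.003,0],[0,-0.003,0],[0,0,0],[0,0,0]], spin=[0.022,0.023,0.022,0.022,0.022,0.023,0,0])

```text
time: 11.65
tool_pos: [479.6, 42.8, 104.6]
tcp_rot: [3.141, -0.003, 2.757]
contact_force: [-2.6, 6.8, 1.0]
grip_width: 25.8
finger_force: 3.1
```

```bash
python3 - <<'E'
from s import *
from plant import optics
c=optics.capture("wrist"); stripe(c)
p=np.load("p.npy"); print(now(),allowed(p,now(),26,lo=-40,hi=60))
def q(fp,fy,r=22):
    t=tcp2(p,fp,r); t[3]=tcp2(p,fy,r)[3]; return t
a=np.array([480.1,42.2,104.2,158]); 
b=rows(a,interp(a,q(-23,-17),6)+[q(-23,-17)]*2)
E
```

```text
comp [0, 0, 19, 46, 370] ends [70.4 44.5] [88.4 40.2] phi -13.5
comp [48, 22, 10, 56, 267] ends [83.1 61.9] [105.1  61.2] phi -1.8
[479.65071808  42.79929689 104.62587373 157.97327594] (np.float64(-18.5), np.float64(-3.5))
linear [[0.0, -0.003, 0.0], [0.001, -0.003, 0.001], [-0.0, -0.002, 0.0], [0.0, -0.003, 0.001], [0.0, -0.003, 0.0], [0.0, -0.003, 0.001], [0.0, 0.0, -0.0], [0.0, 0.0, -0.0]] spin [np.float64(0.011), np.float64(0.012), np.float64(0.011), np.float64(0.012), np.float64(0.011), np.float64(0.012), np.float64(-0.0), np.float64(-0.0)] end [478.5, 39.19, 103.6, 151.79]
```

Request:
servo_tool(linear=[[0,-0.003,0],[0.001,-0.003,0.001],[0,-0.002,0],[0,-0.003,0.001],[0,-0.003,0],[0,-0.003,0.001],[0,0,0],[0,0,0]], spin=[0.011,0.012,0.011,0.012,0.011,0.012,0,0])

```text
time: 12.7
tool_pos: [479.2, 38.3, 104.3]
tcp_rot: [-3.141, 0.001, 2.65]
contact_force: [0.5, 0.3, 0.5]
grip_width: 25.6
finger_force: 0.3
```

```bash
python3 - <<'E'
from s import *
from plant import optics
c=optics.capture("wrist"); stripe(c); cv2.imwrite("pics/w9.png",c["frame"])
p=np.load("p.npy"); print(now(),allowed(p,now(),26,lo=-40,hi=60))
E
```

```text
comp [49, 19, 6, 59, 287] ends [83.2 61.4] [105.5  55.6] phi -14.6
[479.21727429  38.35209175 104.29274948 151.82117501] (np.float64(-27.0), np.float64(-16.0))
```

Request:
servo_tool(linear=[[0,0,0],[0,0,0],[0,0,0],[0,0,0],[0,0,0],[0,0,0],[0,0,0],[0,0,0]], spin=[0,0,0,0,0,0,0,0], hand=-0.35)

```text
time: 13.75
tool_pos: [479.1, 38.7, 104.3]
tcp_rot: [3.142, 0.0, 2.65]
contact_force: [-0.1, 0.0, 0.0]
grip_width: 29.5
finger_force: 0.0
```

```bash
python3 - <<'E'
from s import *
from plant import optics
c=optics.capture("wrist"); stripe(c)
E
```

```text
comp [48, 20, 7, 58, 286] ends [83.4 61.4] [105.3  55.7] phi -14.6
```

```bash
python3 - <<'E'
from s import *
d=np.load("w1.npz"); c=dict(frame=cv2.imread("pics/w1.png"),K=d["K"],world_to_cam=d["W"]); stripe(c,290,345,140,250)
p=np.load("p.npy"); a=np.array([478.5,39.2,103.6,151.8]); print(now())
b=a.copy(); b[2]=180; rows(a,interp(a,b,4)+[b]*4)
E
```

```text
comp [0, 0, 16, 30, 374] ends [55.9 49.7] [73.5 48.8] phi -2.8
comp [35, 0, 20, 37, 469] ends [55.9 74.3] [78.2 77.4] phi 7.7
comp [24, 40, 4, 40, 133] ends [83.7 62.1] [106.6  61.9] phi -0.6
[479.06900219  38.69483179 104.31668872 151.82622116]
linear [[0.0, 0.0, -0.095], [0.0, 0.0, -0.096], [0.0, 0.0, -0.096], [0.0, 0.0, -0.095], [0.0, 0.0, -0.0], [0.0, 0.0, -0.0], [0.0, 0.0, -0.0], [0.0, 0.0, -0.0]] spin [np.float64(-0.0), np.float64(-0.0), np.float64(-0.0), np.float64(-0.0), np.float64(-0.0), np.float64(-0.0), np.float64(-0.0), np.float64(-0.0)] end [478.5, 39.2, 180.0, 151.8]
```

At zero contact force the dial rests at φ≈-14.6°, held about 5° short of click 4 by friction. It needs a small nudge to centre it.

```bash
python3 - <<'E'
from s import *
p=np.load("p.npy")
def q(fp,fy,r=22):
    t=tcp2(p,fp,r); t[3]=tcp2(p,fy,r)[3]; return t
for w in (24,25):
  for fp,fy in ((-22,-18),(-24,-19),(-26,-20),(-28,-22)): print(w,fp,fy,allowed(p,q(fp,fy),w,lo=-50,hi=20))
a=now(); a=np.array([479.0,38.7,104.3,151.8])
for fp,fy in ((-24,-19),(-26,-20)): rows(a,interp(a,q(fp,fy),4)+[q(fp,fy)]*4)
E
```

```text
24 -22 -18 (np.float64(-23.5), np.float64(-16.5))
24 -24 -19 (np.float64(-25.0), np.float64(-19.0))
24 -26 -20 (np.float64(-26.5), np.float64(-23.5))
24 -28 -22 (np.float64(-28.5), np.float64(-26.5))
25 -22 -18 (np.float64(-24.5), np.float64(-15.5))
25 -24 -19 (np.float64(-26.0), np.float64(-18.0))
25 -26 -20 (np.float64(-27.5), np.float64(-20.0))
25 -28 -22 (np.float64(-29.5), np.float64(-23.0))
linear [[0.001, -0.0, 0.001], [0.001, -0.0, 0.001], [0.001, -0.0, 0.001], [0.001, -0.001, 0.001], [-0.0, 0.0, -0.0], [-0.0, 0.0, -0.0], [-0.0, 0.0, -0.0], [-0.0, 0.0, -0.0]] spin [np.float64(0.005), np.float64(0.005), np.float64(0.005), np.float64(0.005), np.float64(-0.0), np.float64(-0.0), np.float64(-0.0), np.float64(-0.0)] end [478.2, 38.91, 103.5, 150.0]
linear [[0.001, -0.001, 0.001], [0.001, -0.001, 0.001], [0.001, -0.001, 0.001], [0.001, -0.001, 0.001], [0.0, -0.0, 0.0], [0.0, -0.0, 0.0], [0.0, -0.0, 0.0], [0.0, -0.0, 0.0]] spin [np.float64(0.007), np.float64(0.008), np.float64(0.007), np.float64(0.007), np.float64(0.0), np.float64(0.0), np.float64(0.0), np.float64(0.0)] end [477.91, 38.39, 103.5, 149.19]
```

Using the (-24,-19) pose with w=24, hand -0.478.

Request:
servo_tool(linear=[[0.001,0,0.001],[0.001,0,0.001],[0.001,0,0.001],[0.001,-0.001,0.001],[0,0,0],[0,0,0],[0,0,0],[0,0,0]], spin=[0.005,0.005,0.005,0.005,0,0,0,0], hand=-0.478)

```text
time: 14.8
tool_pos: [478.1, 38.9, 103.4]
tcp_rot: [-3.141, -0.0, 2.618]
contact_force: [0.2, -0.5, -0.0]
grip_width: 23.8
finger_force: 0.0
```

```bash
python3 - <<'E'
from s import *
from plant import optics
c=optics.capture("wrist"); stripe(c); p=np.load("p.npy");print(now(),allowed(p,now(),24,lo=-50,hi=20))
E
```

```text
comp [43, 22, 10, 56, 281] ends [83.2 61.2] [103.6  53.8] phi -19.9
[478.17400565  38.88674688 103.45627306 150.02805134] (np.float64(-25.5), np.float64(-19.5))
```

Request:
servo_tool(linear=[[0,0,0],[0,0,0],[0,0,0],[0,0,0],[0,0,-0.1],[0,0,-0.1],[0,0,-0.1],[0,0,-0.1]], spin=[0,0,0,0,0,0,0,0], hand=-0.3)

```text
time: 15.85
tool_pos: [478.2, 38.9, 184.1]
tcp_rot: [3.142, -0.0, 2.618]
contact_force: [-0.1, -0.3, 0.3]
grip_width: 31.9
finger_force: 0.0
```

```bash
python3 - <<'E'
from s import *
from plant import optics
c=optics.capture("wrist"); cv2.imwrite("pics/w10.png",c["frame"]); print(now())
stripe(c,220,400,110,300)
p=np.load("p.npy"); a=now()
for r in (16,20): 
  for w in (34,40): print(r,w,tcp2(p,57,r,yc=-62).round(1),allowed(p,tcp2(p,57,r,yc=-62),w,yc=-62,hlo=22,xa=-31,xb=31,t=7,lo=0,hi=110))
t=tcp2(p,57,18,yc=-62); t[2]=185
b=rows(a,interp(a,t,8)); np.save("cmd.npy",b)
E
```

```text
[479.52157334  38.86059922 186.64978951 150.03308025]
comp [94, 64, 7, 40, 132] ends [82.9 61.2] [104.8  53.4] phi -19.5
16 34 [445.2 -57.6  97.9 219.8] (np.float64(45.5), np.float64(67.5))
16 40 [445.2 -57.6  97.9 219.8] (np.float64(37.5), np.float64(74.5))
20 34 [447.8 -54.8  99.  219.8] (np.float64(47.0), np.float64(68.5))
20 40 [447.8 -54.8  99.  219.8] (np.float64(40.0), np.float64(75.5))
linear [[-0.012, -0.062, 0.001], [-0.002, -0.063, 0.001], [0.007, -0.062, 0.001], [0.017, -0.061, 0.001], [0.025, -0.057, 0.001], [0.034, -0.053, 0.001], [0.042, -0.047, 0.001], [0.049, -0.04, 0.001]] spin [np.float64(-0.097), np.float64(-0.097), np.float64(-0.097), np.float64(-0.096), np.float64(-0.097), np.float64(-0.097), np.float64(-0.097), np.float64(-0.097)] end [446.36, -56.2, 185.05, 219.78]
```

Request:
servo_tool(linear=[[-0.012,-0.062,0],[-0.002,-0.063,0],[0.007,-0.062,0],[0.017,-0.061,0],[0.025,-0.057,0],[0.034,-0.053,0],[0.042,-0.047,0],[0.049,-0.04,0]], spin=[-0.097,-0.097,-0.097,-0.096,-0.097,-0.097,-0.097,-0.097], hand=-0.13)

```text
time: 16.9
tool_pos: [444.8, -56.5, 183.0]
tcp_rot: [3.141, -0.0, -2.442]
contact_force: [1.0, 0.6, -0.2]
grip_width: 39.8
finger_force: 0.0
```

```bash
python3 - <<'E'
from s import *
from plant import optics
p=np.load("p.npy"); c=optics.capture("wrist"); f=c["frame"].copy()
a=np.radians(57); P=np.vstack([uw(p,face(S0+x*np.cos(a)-y*np.sin(a),-62+x*np.sin(a)+y*np.cos(a),50)) for x,y in((31,7),(-31,7),(-31,-7),(31,-7))])
q=(P@c["world_to_cam"][:3,:3].T+c["world_to_cam"][:3,3])@c["K"].T; q=q[:,:2]/q[:,2:]
cv2.polylines(f,[q.round().astype(np.int32)],True,(0,0,255),1); cv2.imwrite("pics/w11.png",f); print(now())
E
```

```text
[444.49016722 -57.54075371 183.06239536 220.39511211]
```

View pics/w11.png

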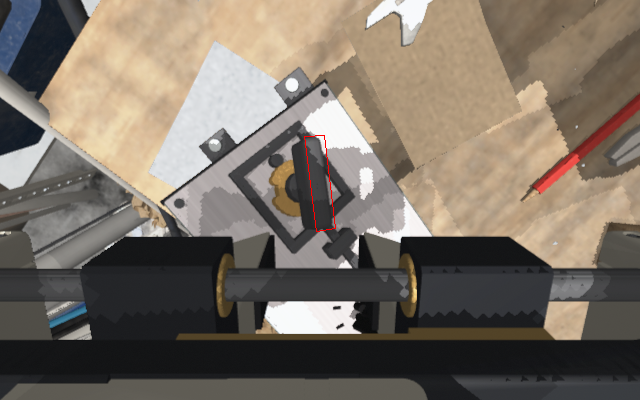

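The wing leans as predicted (φ≈57°) and lies about 4 mm to the right of the prediction. That leaves 13 mm clearance on each side, so I can lower the gripper over it.

Request:
servo_tool(linear=[[0,-0.012,0.1],[0,0,0.1],[0,0,0.1],[0,0,0.08],[0,0,0.04],[0,0,0],[0,0,0],[0,0,0]], spin=[0,0,0,0,0,0,0,0])

```text
time: 17.95
tool_pos: [447.0, -58.1, 100.0]
tcp_rot: [-3.141, 0.001, -2.448]
contact_force: [0.4, 0.1, -0.9]
grip_width: 39.7
finger_force: 0.0
```

```bash
python3 - <<'E'
from s import *
p=np.load("p.npy"); a=now(); print(a)
def q(fp,fy,r=18):
    t=tcp2(p,fp,r,yc=-62.); t[3]=tcp2(p,fy,r)[3]; return t
L=lambda t,w: allowed(p,t,w,yc=-62.,hlo=22,xa=-31,xb=31,t=7,lo=-60,hi=110)
print(L(a,40))
b=rows(a,[q(x,x+7) for x in (53,47,41,35,29,23,17,11)])
d=rows(b,[q(x,x+7) for x in (6,1,-4,-8,-8,-8,-8,-8)])
for x in (-4,-8,-12): print(x,[(w,L(q(x,x+7),w)) for w in (28,34,40)])
E
```

```text
[447.00131241 -58.08972533 100.04916615 219.76209865]
(np.float64(34.0), np.float64(70.5))
linear [[-0.004, 0.003, 0.005], [0.002, -0.008, -0.003], [0.001, -0.009, -0.003], [0.002, -0.009, -0.003], [0.001, -0.009, -0.003], [0.002, -0.009, -0.002], [0.001, -0.009, -0.001], [0.002, -0.009, -0.002]] spin [np.float64(-0.036), np.float64(0.071), np.float64(0.068), np.float64(0.066), np.float64(0.064), np.float64(0.062), np.float64(0.061), np.float64(0.06)] end [450.34, -69.07, 102.45, 182.32]
linear [[0.001, -0.008, -0.0], [0.001, -0.008, -0.0], [0.001, -0.008, -0.0], [0.001, -0.006, -0.0], [-0.0, 0.0, -0.0], [-0.0, 0.0, -0.0], [-0.0, 0.0, -0.0], [-0.0, 0.0, -0.0]] spin [np.float64(0.049), np.float64(0.048), np.float64(0.048), np.float64(0.039), np.float64(-0.0), np.float64(-0.0), np.float64(-0.0), np.float64(-0.0)] end [449.15, -74.97, 102.45, 165.76]
-4 [(28, (np.float64(-15.0), np.float64(11.0))), (34, (np.float64(-21.0), np.float64(17.0))), (40, (np.float64(-28.0), np.float64(23.5)))]
-8 [(28, (np.float64(-18.5), np.float64(8.0))), (34, (np.float64(-25.0), np.float64(14.0))), (40, (np.float64(-32.0), np.float64(20.0)))]
-12 [(28, (np.float64(-21.5), np.float64(4.5))), (34, (np.float64(-28.0), np.float64(10.0))), (40, (np.float64(-35.0), np.float64(16.0)))]
```

Request:
servo_tool(linear=[[0,0,0.001],[0.002,-0.008,-0.002],[0.001,-0.009,-0.002],[0.002,-0.009,-0.002],[0.001,-0.009,-0.002],[0.002,-0.009,-0.002],[0.001,-0.009,-0.001],[0.002,-0.009,-0.002]], spin=[0,0.035,0.068,0.066,0.064,0.062,0.061,0.06])

```text
time: 18.95
tool_pos: [448.4, -68.5, 101.9]
tcp_rot: [3.139, -0.002, -3.104]
contact_force: [-3.5, 6.9, 3.4]
grip_width: 40.1
finger_force: 3.2
```

Request:
servo_tool(linear=[[0.001,-0.008,0],[0.001,-0.008,0],[0.001,-0.008,0],[0.001,-0.006,0],[0,0,0],[0,0,0],[0,0,0],[0,0,0]], spin=[0.049,0.048,0.048,0.039,0,0,0,0], hand=-0.391)

```text
time: 19.95
tool_pos: [448.5, -75.9, 101.9]
tcp_rot: [3.142, 0.0, 2.894]
contact_force: [0.1, 0.3, -0.7]
grip_width: 28.1
finger_force: 0.0
```

```bash
python3 - <<'E'
from s import *
from plant import optics
p=np.load("p.npy"); a=now(); print(a)
L=lambda t,w: allowed(p,t,w,yc=-62.,hlo=22,xa=-31,xb=31,t=7,lo=-60,hi=110)
print(L(a,28))
c=optics.capture("wrist"); cv2.imwrite("pics/w12.png",c["frame"])
def q(fp,fy,r=18):
    t=tcp2(p,fp,r,yc=-62.); t[3]=tcp2(p,fy,r)[3]; return t
for x,y,w in ((-12,-3,24),(-14,-5,24),(-16,-7,24)): print(x,w,L(q(x,y),w),q(x,y))
rows(a,interp(a,q(-14,-5),5)+[q(-14,-5)]*3)
E
```

```text
[448.47975373 -75.89457424 101.89754404 165.79939406]
(np.float64(-20.5), np.float64(6.0))
-12 24 (np.float64(-17.0), np.float64(1.5)) [448.71885125 -76.1131472  102.34434456 164.04886144]
-14 24 (np.float64(-18.5), np.float64(-0.5)) [448.45838313 -76.68051538 102.27367769 162.31465718]
-16 24 (np.float64(-20.0), np.float64(-3.0)) [448.18121041 -77.23846579 102.19237141 160.57781851]
linear [[-0.0, -0.001, -0.0], [-0.0, -0.001, -0.001], [-0.001, -0.0, -0.0], [0.0, -0.001, -0.001], [0.0, -0.001, 0.0], [0.0, 0.0, 0.0], [0.0, 0.0, 0.0], [0.0, 0.0, 0.0]] spin [np.float64(0.008), np.float64(0.007), np.float64(0.008), np.float64(0.008), np.float64(0.008), np.float64(-0.0), np.float64(-0.0), np.float64(-0.0)] end [448.46, -76.72, 102.3, 162.29]
```

Request:
servo_tool(linear=[[0,-0.001,0],[0,-0.001,0],[0,-0.001,0],[0,-0.001,0],[0,-0.001,0],[0,0,0],[0,0,0],[0,0,0]], spin=[0.008,0.007,0.008,0.008,0.008,0,0,0], hand=-0.478)

```text
time: 21.0
tool_pos: [448.2, -76.9, 101.9]
tcp_rot: [3.142, -0.0, 2.832]
contact_force: [-0.5, -0.2, 0.2]
grip_width: 24.0
finger_force: 0.3
```

Request:
servo_tool(linear=[[0,0,0],[0,0,0],[0,0,0],[0,0,-0.1],[0,0,-0.1],[0,0,-0.1],[0,0,-0.1],[0,0,0]], spin=[0,0,0,0,0,0,0,0], hand=-0.3)

```text
time: 22.0
tool_pos: [449.0, -77.2, 183.0]
tcp_rot: [-3.142, 0.003, 2.832]
contact_force: [0.2, -0.3, -0.9]
grip_width: 32.2
finger_force: 0.0
```

```bash
python3 - <<'E'
from s import *
from plant import optics
p=np.load("p.npy"); print(now())
c=optics.capture("wrist"); f=c["frame"]; cv2.imwrite("pics/w13r.png",f)
stripe(c,300,560,90,260)
A=c["world_to_cam"]
def G(s,y,h):
    q=c["K"]@(A[:3,:3]@uw(p,face(s,y,h))[0]+A[:3,3]); return q[:2]/q[2]
# rectify the face plane (h=10): 4 px/mm, y from 100 to -100 left to right, s 30..130
src=np.float32([G(130,100,10),G(130,-100,10),G(30,-100,10),G(30,100,10)])
H=cv2.getPerspectiveTransform(src,np.float32([[0,0],[800,0],[800,400],[0,400]]))
cv2.imwrite("pics/w13.png",cv2.vconcat([cv2.warpPerspective(f,H,(800,400),flags=cv2.INTER_CUBIC)]))
d=np.load("w1.npz"); c=dict(K=d["K"],world_to_cam=d["W"]); A=c["world_to_cam"]; f1=cv2.imread("pics/w1.png")
src=np.float32([G(100,60,10),G(100,-100,10),G(50,-100,10),G(50,60,10)])
H1=cv2.getPerspectiveTransform(src,np.float32([[160,0],[800,0],[800,200],[160,200]]))
cv2.imwrite("pics/w13.png",cv2.vconcat([cv2.warpPerspective(f,H,(800,400),flags=cv2.INTER_CUBIC),cv2.warpPerspective(f1,H1,(800,200),flags=cv2.INTER_CUBIC)]))
E
```

```text
[448.98751884 -77.15272021 182.96311593 162.26705708]
comp [13, 49, 14, 22, 271] ends [ 55.3 -61.8] [ 67.5 -62.1] phi -1.4
comp [204, 74, 11, 40, 186] ends [82.8 60.8] [105.5  52.7] phi -19.7
```

View pics/w13.png

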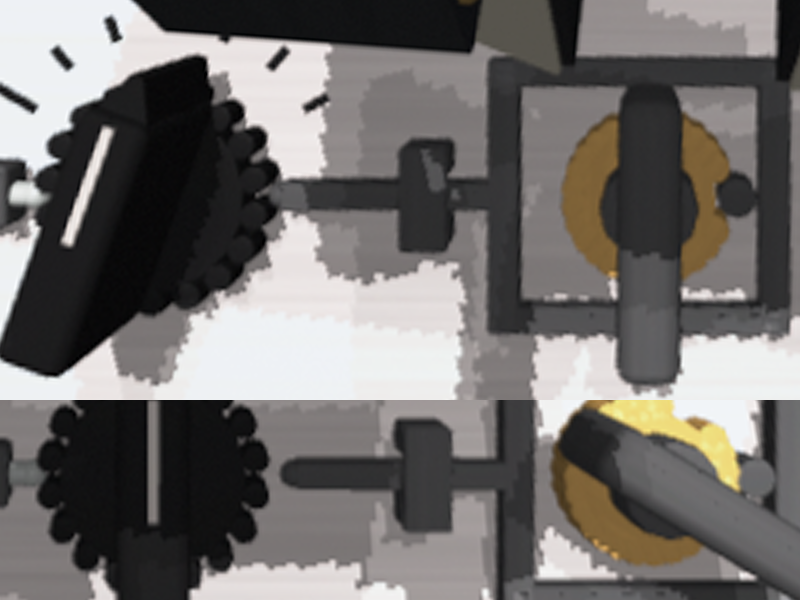

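In the rectified view (top half is now, bottom half is before), the roller has moved from x≈757 to 737, about 5 mm. It lies in the notch, the tooth stands between two lobes, the wing points upslope and the dial is at φ=-19.7°. The gripper is clear, so I'm handing the job in.

```bash
python3 -c "
from plant import workorder; print(workorder.close_job())"
```

```text
the job is handed in; nothing more can be done
None
```

The length stop is set and handed in: the dial went back to zero, then clockwise to the fourth click (about 1.39 rad measured), and the wing knob was turned until the roller dropped into the notch and locked the dial. The gripper was clear at hand-in and never went near the jar or tape, though I didn't re-measure them; the hand-in returned no pass/fail verdict.

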